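# Index and lock a carving base on its stand

### The job

Nudge the round wooden base round on its stand until its notch faces the brass locking bolt, then push the red bolt knob in until the bolt bears firmly on the hidden stop inside the notch, by feel: a steady push of about 10 N on the knob, without ramming it. Leave the base locked and sitting flat on the stand, and do not disturb the jar, the cases or the offcut.

Things in the scene. Friction and masses are not known exactly. Their poses are not given: they have to be found in the camera images.
- base: Loose round light-wood base, 140 mm dia, 28 mm thick, about 0.36 kg, a dark carving (38 mm across, 32 mm high) fixed on its top centre. Too wide to grasp. Origin: centre of the underside, 32 mm above the table; z up, x points to the notch. It turns on a hidden centre pin (18 mm dia, 18 mm high, 1 mm slack); 1 to 2 N at the rim moves it and it stops where it is left.
- notch (a point): Mouth of the notch: 70 mm from the base's centre along its x, at mid thickness. The notch is 16 mm wide with parallel walls, open through the thickness for its outer 14 mm and roofed by a 4 mm lip further in, a red patch on the lip. Under the lip a brass stop closes it; the stop's depth is adjustable, 34 to 48 mm from the centre, different each time and not given.
- scallop_a (a point): Middle of the scallop at +90 degrees (counter-clockwise from above) from the notch, 61 mm from the centre, mid thickness. A scallop is a 50 degree wide cut in the rim through the whole thickness: floor 52 mm from the centre, two nearly radial end walls 25 degrees either side of its middle, reaching out to 70 mm. A fingertip in it can push an end wall to turn the base.
- scallop_b (a point): Same kind of scallop at 180 degrees from the notch, 61 mm from the centre, mid thickness.
- scallop_c (a point): Same kind of scallop at 270 degrees from the notch, 61 mm from the centre, mid thickness.
- stand: Fixed steel stand: foot plate 12 mm thick, 272 mm x 150 mm, from -80 to +192 mm along its x. Origin: on the table under the base's turning axis; z up; x points from the axis out along the locking bolt. Round seat 80 mm in diameter, top at 32 mm. A blue bolt guide stands 88 to 106 mm from the axis, 41 mm wide, 64 mm high.
- mark (a point): Where the notch mouth must be: 70 mm from the stand's axis along its x, 46 mm above the table, in front of the bolt's nose.
- bolt (a joint): Travel of the locking bolt towards the base's centre, in m: 0 is drawn back; 0.012 would touch the plain rim; it meets the stop of a notch that faces it at 0.034 to 0.048. It slides at about 2.5 N and stays where it is left. The stop is rigid: the force climbs at once. About 10 N on the knob, kept up for half a second, seats it; over 16 N between bolt and base does damage.
- cases: Bystander: loose stack of five clear round cases, 60 mm dia, 70 mm high; origin under its centre.
- jar: Bystander: loose amber jar, 72 mm dia, 100 mm high; origin under its centre.
- offcut: Bystander: loose dark wood offcut, 150 x 24 x 20 mm along its x; origin under its centre.
- knob (a point): A point of the moving brass bolt (14 mm dia, axis 46 mm above the table) with its red upright knob (18 mm dia, from 35 to 90 mm above the table). The point lies on the knob's axis at bolt height; its x points away from the base. The nose is 82 mm from it towards the base, a cone from 14 to 6 mm dia over the last 9 mm, so it centres a notch that is up to about 4 mm off.
Not all that is in view belongs to the job. Leave any white look-alike of the base alone.

How it is judged (in metres and radians):
On the way, in this order (a step that is already met when the one before it is completed fails the run):
1. the notch faces the bolt (within 5 mm at the rim) with the bolt still drawn back (horizontal distance between notch and mark below 0.005 m and value of joint bolt below 0.02 m), for 0.2 s.
2. the bolt, in the notch, is pressed on the stop with more than 5 N (value of joint bolt above 0.0325 m and contact force between bolt and base above 5 N), for 0.2 s.
At the end, for the whole second after the job is handed in: The notch faces the bolt within 4 mm at the rim, the bolt is in by at least 32.5 mm, and the base sits flat (within 3 mm and 3 degrees) and at rest on the stand (horizontal distance between notch and mark below 0.004 m and value of joint bolt above 0.0325 m and z of base in the frame of stand below 0.035 m and angle between base's own z axis and vertical below 0.05 rad and angular speed of base below 0.05 rad/s); the robot touches nothing.
It fails at once if bolt rammed: more than 16 N between bolt and base (contact force between bolt and base above 16 N).
It fails at once if base pushed with more than 25 N by the fingers (contact force between the fingers and base above 25 N).
It fails at once if base lifted or tipped off its seat (z of base in the frame of stand above 0.04 m or angle between base's own z axis and vertical above 0.15 rad).
It fails at once if a bystander moved more than 15 mm (distance of any of cases, jar, offcut from where it was at the start of the episode above 0.015 m).
It also fails if it takes over 72 s, if anything falls off the work surface, if the arm or the gripper's body presses on something with over 40 N, if the wrist force passes 120 N, or if a joint passes its speed limit or range.

### The arm

A 6-joint arm with a two-finger parallel gripper is mounted at the origin on the work surface. World frame = base frame: x ahead of the robot, y to its left, z up, the work surface at z = 0. Lengths are in m, angles in degrees, forces in N, time in s.
With the tool pointing down it reaches from about 0.3 to 0.85 m from the base axis. Payload 5.4 kg.
Tool frame: the origin (TCP) lies at the very end of the fingers, on their centre line; the grasp point (between the pads) lies 19 mm behind it (ctrl.grip_point_offset is the distance from the TCP to the grasp point, in m); y points along the fingers, z is the direction in which the jaws open and shut, and the axes are right-handed (so a half turn about y gives the same grasp; the last joint's range is limited). The gripper opens to 85 mm and grips with 20 to 120 N. Pads are 22 mm wide; open, the fingers measure 114 mm over their backs; the gripper's body (76 mm by 85 mm) begins 54 mm behind the grasp point. The pads swing forward as they close: fully open they stand 13 mm farther back than shut.
Start: joints at [61.129, 9.076, 91.501, -0, 79.423, -12.038], TCP at [0.167, 0.55, 0.231] pointing down, gripper open.
Joint ranges: [-166.64, 166.64], [-54.1, 131.32], [10.49, 154.53], [-73.88, 253.88], [9.74, 151.15], [-171.62, 171.62]. Speed limits (degrees/s): [147.25, 147.25, 180, 180, 180, 180].

### API

Orientations are given as a 3x3 rotation matrix whose columns are the frame's x, y, z axes.
In Python, from cell import ctrl gives the robot as it stands. The module is installed in compiled form; this text tells all that it offers.
- The arm moves only by the tool arm_command, never from a script. Its argument "commands" is a list that holds one entry, the list of rows, each a list of 5 numbers: the closure, from 0 (fully open) to 1 (shut), then the shift along the tool's x, y, z in m, then the turn about the tool's y in degrees. In form: [[[hand, x, y, z, twist], ...]]. A call has 1 to 5 rows; each row shifts and turns the commanded pose from where the row before left it, along the tool's axes as they then stand; what a row does not reach is not made up. A row lasts 1/12 s, in which the tool goes at most 41.7 mm and 7.16 degrees, less where a joint would pass 70% of its speed; a pose out of reach is approached as far as the arm can. A call is refused whole if a number of a shift passes 0.0417 or a number of a turn 7.16, either way. A call with a gripper value outside its range is refused whole. The fingers move at their own pace and stop on an object; "grip_force" is the grip in N (left out, the last holds). Time passes only in rows, so rows that do not move let the fingers close. It gives the time, the measured TCP pose, the force and the opening at its end, in the units of the state.
- ctrl.read_state(): the state, without advancing time (a new reading comes with each control period).
- ctrl.snapshot(name): name is "scene" or "top" or "wrist"; returns a dict with "color" (384x512x3 uint8, red, green, blue), "z_map" (384x512 float32, m along the optical axis (not along the pixel's ray), 0 where there is no reading), "K" (3x3 intrinsics, pixels), "k1" (the pictures are not rectified: a ray, as slopes to the right and down, at radius r is drawn at 1 + k1 r^2 times it, then the intrinsics apply), "position" and "orientation" of the camera in the world. Camera axes: x right, y down, z forward; pixel columns grow to the right and rows downward; lengths in m; the calibration is good to about 2 mm. A picture is of the moment at which its call begins.
- ctrl.sign_off(): hands the job in, once; it reports no verdict.
The state is a dict: "t": time; "joint_pos": joint angles; "joint_vel": joint speeds; "tau": joint torques, N m; "tool_pos": TCP position; "ee_rot": TCP orientation; "wrist_force": force on the tool from outside, world axes, zero at the start; "moment": the same for the moment, N m; "opening": finger opening in m.
Only numpy, scipy, OpenCV 4.12 (cv2) and the standard library are available. Lean on these libraries where they do the work, as an engineer would, in place of code of your own. Each camera call takes 0.05 s, during which the arm holds its last target.

## Working session

There is one attempt and no reset: what is moved stays moved. The work goes in short steps, Python scripts to look and compute and a tool call to move; the robot and the scene stay as the last step left them, time stands still between calls to the robot, and variables do not carry over. Pictures are saved under pics/ and viewed, and the job is handed in when it is done.

Besides the shell and the picture viewer there is one more tool, called as name(argument=value, ...) on one line, values as JSON. arm_command: Moves the arm, as the interface text tells. Its arguments: {"type":"object","properties":{"commands":{"type":"array","items":{"type":"array","items":{"type":"array","items":{"type":"number"}}}},"grip_force":{"type":"number"}},"required":["commands"]}

```bash
mkdir -p pics
cat > h.py <<'E'
import numpy as np, cv2
from cell import ctrl
def save(name,cam):
    s=ctrl.snapshot(cam); cv2.imwrite(f'pics/{name}.png',s['color'][:,:,::-1]); np.savez(f'pics/{name}.npz',**{k:np.asarray(v) for k,v in s.items()}); return s
def ray(s,u,v):
    K=np.asarray(s['K']);k1=float(s['k1'])
    xd=np.array([(u-K[0,2])/K[0,0],(v-K[1,2])/K[1,1]]);x=xd.copy()
    for _ in range(20): x=xd/(1+k1*(x@x))
    return np.asarray(s['orientation'])@np.array([x[0],x[1],1.]),np.asarray(s['position'])
def onplane(s,u,v,z):
    d,p=ray(s,u,v); return p+d*(z-p[2])/d[2]
def proj(s,P):
    c=np.asarray(s['orientation']).T@(np.asarray(P)-np.asarray(s['position']));x=c[:2]/c[2];x=x*(1+float(s['k1'])*(x@x));K=np.asarray(s['K'])
    return K[0,0]*x[0]+K[0,2],K[1,1]*x[1]+K[1,2]
def depthpt(s,u,v):
    d,p=ray(s,u,v); return p+d*float(s['z_map'][int(v),int(u)])
E
python3 - <<'E'
from h import *
for c in ['scene','top','wrist']:
    s=save(c+'0',c); print(c,s['position'],s['orientation'],s['K'],s['k1'])
st=ctrl.read_state();print(st['t'],st['tool_pos'],st['ee_rot'],st['wrist_force'],st['opening'],ctrl.grip_point_offset)
E
```

```text
scene [1.26285509 0.12416389 0.92000989] [[-0.15992099  0.76636409 -0.62218273]
 [ 0.98711596  0.12749344 -0.09668247]
 [ 0.00523024 -0.62962806 -0.77687911]] [[373.49210604   0.         254.61877504]
 [  0.         373.49210604 187.28157155]
 [  0.           0.           1.        ]] -0.11971964091844693
top [ 0.40349015 -0.00692979  1.19572406] [[-0.02679624 -0.98897901  0.14561069]
 [-0.99917756  0.0309327   0.02621782]
 [-0.030433   -0.1447884  -0.98899452]] [[379.88673511   0.         257.74467837]
 [  0.         379.88673511 192.14441221]
 [  0.           0.           1.        ]] -0.09292331076960171
wrist [0.08889804 0.57271939 0.37426281] [[ 0.28949977  0.91044012  0.29544656]
 [ 0.95717379 -0.27443813 -0.09220653]
 [-0.00286672  0.30948747 -0.9508992 ]] [[266.10160242   0.         257.18338738]
 [  0.         266.10160242 195.36658589]
 [  0.           0.           1.        ]] -0.0331252014087682
0.15 [0.16633627 0.54994495 0.23053845] [[ 9.57139774e-01 -6.90717997e-04  2.89625580e-01]
 [-2.89626252e-01 -1.25853287e-03  9.57138992e-01]
 [-2.96609814e-04 -9.99998970e-01 -1.40464193e-03]] [ 0.27829857 -0.70004066 -0.09878149] 0.08548462315189372 0.0187
```

View pics/scene0.png

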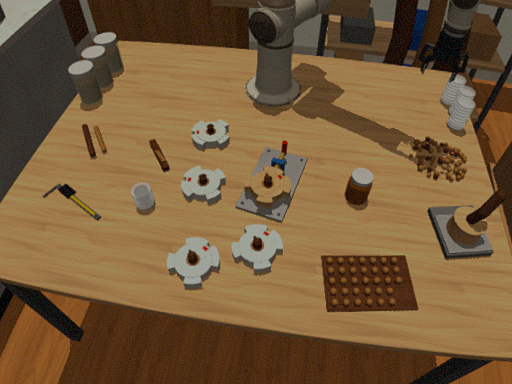

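View pics/top0.png

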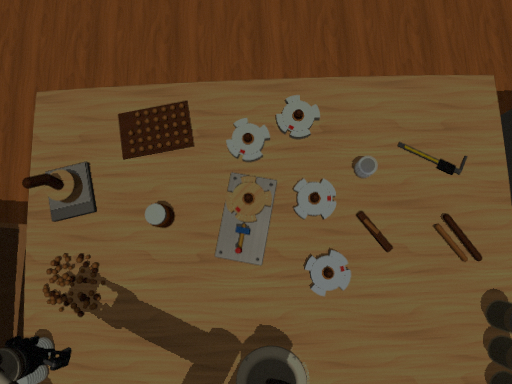

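The light-wood disc on the steel plate with the blue guide and red knob (top image, 248,198) fits the base. The white discs at (248,140), (298,117), (316,199) and (328,272) are look-alikes, and the wooden tool at (70,185) has no bolt. I'll confirm this in an enlarged crop.

Run:
```python
import cv2,numpy as np
a=cv2.imread('pics/top0.png')[165:275,205:290];b=cv2.imread('pics/scene0.png')[130:230,225:320]
a=cv2.resize(a,None,fx=5,fy=5,interpolation=cv2.INTER_CUBIC)[:550,:400+25];b=cv2.resize(b,(0,0),fx=3.8,fy=3.8,interpolation=cv2.INTER_CUBIC)
o=np.zeros((560,790,3),np.uint8);o[:a.shape[0],:a.shape[1]]=a;o[:b.shape[0],428:428+b.shape[1]]=b[:,:362];cv2.imwrite('pics/crop0.png',o)
```

```text
(no output)
```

View pics/crop0.png

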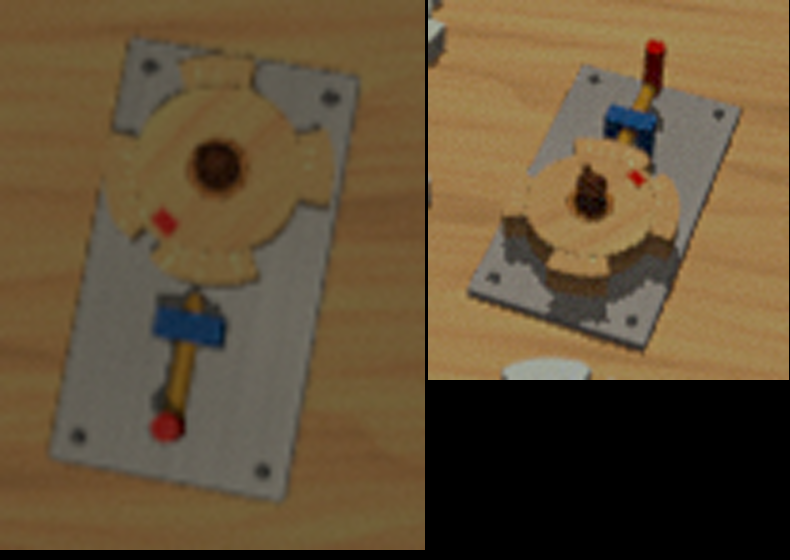

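The crop shows the base, with the red lip patch at about top (238,209), the blue guide at (243,230) and the red knob top at (238.5,250.5). The scallops show on the other three sides. Next I'll measure.

Run:
```python
from h import *
def ld(n):
    z=np.load(f'pics/{n}.npz'); return {k:z[k] for k in z.files}
s=ld('top0'); hsv=cv2.cvtColor(s['color'],cv2.COLOR_RGB2HSV)
def cents(m,lo=3):
    n,l,st,c=cv2.connectedComponentsWithStats(m.astype(np.uint8));return [(c[i].round(2),st[i,4]) for i in range(1,n) if st[i,4]>=lo]
H,S,V=[hsv[...,i].astype(int) for i in range(3)]
roi=np.zeros(H.shape,bool);roi[165:275,205:290]=1
red=((H<5)|(H>175))&(S>180)&(V>90)&roi; print('red',cents(red))
blue=(H>95)&(H<125)&(S>140)&roi; print('blue',cents(blue))
# stand plate gray mask
c=[(132,38),(358,75),(284,498),(52,455)]
P=[onplane(s,u/5+205-.4,v/5+165-.4,.012) for u,v in c];print(np.round(P,4))
for i in range(4): print(np.linalg.norm(P[i]-P[(i+1)%4]))
x=((P[3]-P[0])+(P[2]-P[1]));x[2]=0;x/=np.linalg.norm(x);print('xdir',x,np.degrees(np.arctan2(x[1],x[0])))
A=(P[0]+P[1])/2+x*.08; print('axis',A,'check',(P[2]+P[3])/2-x*.192)
for (cc,n) in cents(red):
    for z in(.06,.09):
        q=onplane(s,*cc,z)-A; print(cc,z,'along',q@x,'lat',np.cross(x,q)[2],'ang',np.degrees(np.arctan2(np.cross(x,q)[2],q@x)))
for (cc,n) in cents(blue): q=onplane(s,*cc,.064)-A;print('blue',q@x,np.cross(x,q)[2])
print('depth',depthpt(s,238,209),depthpt(s,248,185), depthpt(s,238.6,250.6))
q=onplane(s,248.1,198,.092)-A;print('carv',q@x,np.cross(x,q)[2])
```

```text
red [(array([237.45, 208.82]), np.int32(11)), (array([237.79, 250.  ]), np.int32(19))]
blue [(array([242.69, 230.04]), np.int32(70))]
[[ 0.6446  0.1079  0.012 ]
 [ 0.616  -0.035   0.012 ]
 [ 0.3536  0.0192  0.012 ]
 [ 0.3833  0.1622  0.012 ]]
0.14570530552815075
0.2679752169339506
0.14602100381999372
0.26683681569809486
xdir [-0.97921343  0.20283257  0.        ] 168.29735070461612
axis [0.55197332 0.05268064 0.012     ] check [0.55647186 0.05174882 0.012     ]
[237.45 208.82] 0.06 along 0.03612297035226482 lat -0.02615681805452752 ang -35.90847969011296
[237.45 208.82] 0.09 along 0.03869004146685597 lat -0.02312847566696398 ang -30.87051185961495
[237.79 250.  ] 0.06 along 0.15673756868359698 lat -0.00265314057383325 ang -0.9697690358030057
[237.79 250.  ] 0.09 along 0.15611862121171102 lat -0.0002456447035242039 ang -0.09015191812221474
blue 0.09611963442650073 0.00128008015574331
depth [0.52181402 0.08435846 0.05517692] [0.5932431  0.05206634 0.06170014] [0.3973773  0.08216431 0.09139681]
carv 0.002077003571263365 0.0020561375626116578
```

arm_command(commands=[[[1, 0.0274, 0, -0.0153, 0], [1, 0.0274, 0, -0.0153, 0], [1, 0.0274, 0, -0.0153, 0], [1, 0.0274, 0, -0.0153, 0], [1, 0.0274, 0, -0.0153, 0]]])

```text
t: 0.57
tool_pos: [0.2761, 0.4362, 0.2309]
ee_rot: [[0.957, -0.0, 0.289], [-0.289, -0.0, 0.957], [-0.0, -1.0, -0.001]]
wrist_force: [0.1, -0.5, -0.5]
opening: 0.0256
```

arm_command(commands=[[[1, 0.0274, 0, -0.0153, 0], [1, 0.0274, 0, -0.0153, 0], [1, 0.0274, 0, -0.0153, 0], [1, 0.0274, 0, -0.0153, 0], [1, 0.0274, 0, -0.0153, 0]]])

```text
t: 0.98
tool_pos: [0.3851, 0.3232, 0.2311]
ee_rot: [[0.957, -0.0, 0.29], [-0.29, -0.0, 0.957], [-0.0, -1.0, -0.0]]
wrist_force: [0.3, 0.5, 0.6]
opening: 0.0003
```

arm_command(commands=[[[1, 0.0274, 0, -0.0153, 0], [1, 0.0274, 0, -0.0153, 0], [1, 0.0274, 0, -0.0153, 0], [1, 0.0274, 0, -0.0153, 0], [1, 0.0274, 0, -0.0153, 0]]])

```text
t: 1.4
tool_pos: [0.4941, 0.2103, 0.231]
ee_rot: [[0.957, -0.001, 0.29], [-0.29, -0.0, 0.957], [-0.001, -1.0, -0.0]]
wrist_force: [0.2, 0.4, 0.1]
opening: -0.0001
```

arm_command(commands=[[[1, 0, 0, 0, -6.8], [1, 0, 0, 0, -6.8], [1, 0, 0, 0, -6.8], [1, 0, 0, 0, -6.8], [1, 0, 0, 0, -6.8]]])

```text
t: 1.82
tool_pos: [0.4933, 0.2115, 0.2309]
ee_rot: [[0.954, -0.001, -0.3], [0.3, -0.0, 0.954], [-0.001, -1.0, 0.0]]
wrist_force: [0.0, -0.7, -1.7]
opening: -0.0003
```

Run:
```python
from h import *
s=save('w1','wrist');t=save('t1','top')
cv2.imwrite('pics/w1b.png',cv2.resize(s['color'][:,:,::-1],(800,600)))
cv2.imwrite('pics/t1b.png',cv2.resize(t['color'][165:275,205:290,::-1],None,fx=5,fy=5,interpolation=2))
```

```text
(no output)
```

View pics/w1b.png

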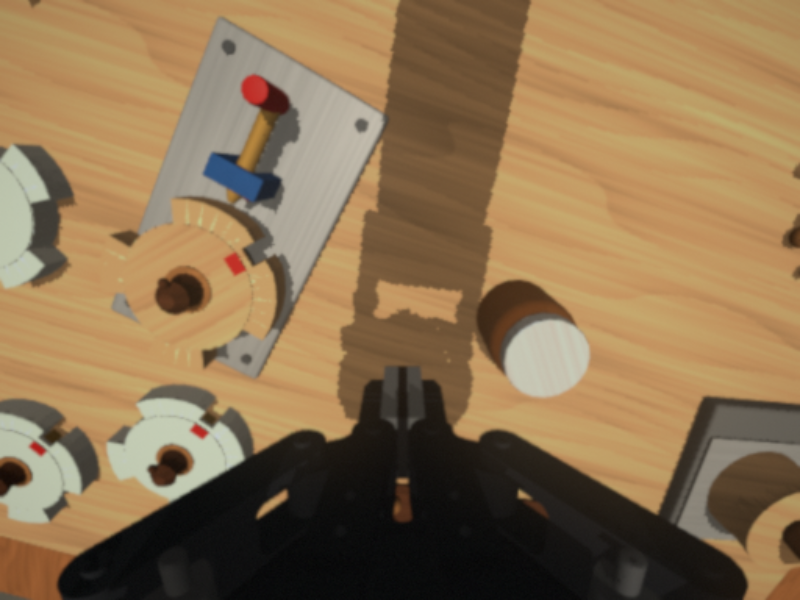

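The wrist view (800x600) shows the base centred near (185,290), its red patch at (235,264) with the notch to its upper right, the guide at (240,178) and the knob top at (256,90). The jar is at (545,355). I'll rectify onto the z=60 mm plane to measure.

```bash
cat > rect.py <<'E'
from h import *
def rect(s,c,z,half=.11,n=600):
    # x world -> right? image up = +x world, left=+y
    g=np.linspace(half,-half,n); X,Y=np.meshgrid(c[0]+g,c[1]+g,indexing='ij')
    P=np.stack([X,Y,np.full_like(X,z)],-1)-np.asarray(s['position']); C=P@np.asarray(s['orientation'])
    x=C[...,:2]/C[...,2:]; r=(x**2).sum(-1,keepdims=True); x=x*(1+float(s['k1'])*r);K=np.asarray(s['K'])
    return cv2.remap(s['color'],(K[0,0]*x[...,0]+K[0,2]).astype(np.float32),(K[1,1]*x[...,1]+K[1,2]).astype(np.float32),cv2.INTER_CUBIC)[:,:,::-1].copy()
E
python3 - <<'E'
from rect import *
z=np.load('pics/w1.npz');s={k:z[k] for k in z.files}
c=(.5545,.0522);im=rect(s,c,.06)
cv2.imwrite('pics/r1.png',im)
E
```

```text
(no output)
```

View pics/r1.png

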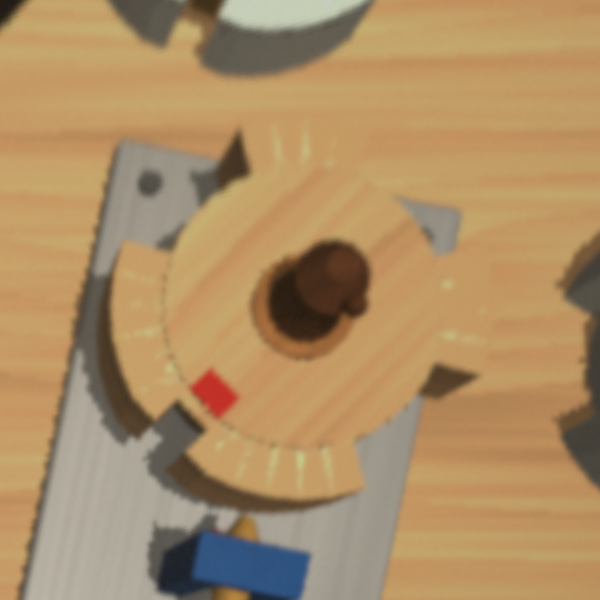

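Run:
```python
from h import *
from rect import *
z=np.load('pics/w1.npz');s={k:z[k] for k in z.files}
C=np.array([.552,.051])
hsv=cv2.cvtColor(s['color'],cv2.COLOR_RGB2HSV);H,S,V=[hsv[...,i].astype(int) for i in range(3)]
red=((H<6)|(H>174))&(S>170)&(V>150)
n,l,st,c=cv2.connectedComponentsWithStats(red.astype(np.uint8))
for i in range(1,n):
    if st[i,4]>15:
        for zz in(.06,.09):
            p=onplane(s,*c[i],zz)[:2]; d=p-C; print(c[i],st[i,4],zz,p,np.hypot(*d),np.degrees(np.arctan2(d[1],d[0])))
# plate corners
f=1.5625
P=[onplane(s,u/f-.2,v/f-.2,.012) for u,v in [(220,17),(387,121),(257,377)]];print(np.round(P,4))
d=P[1]-P[2];print('len',np.linalg.norm(d),np.degrees(np.arctan2(d[1],d[0])));d=P[0]-P[1];print(np.linalg.norm(d),np.degrees(np.arctan2(d[1],d[0])))
J=onplane(s,546/f,357/f,.1);print('jar',J)
t=np.load('pics/t1.npz');t={k:t[k] for k in t.files}
r=rect(t,C,.06);r2=rect(s,(.45,.07),.064);cv2.imwrite('pics/r2.png',r2)
```

```text
[162.69955157  56.94618834] 223 0.06 [0.39475337 0.07359697] 0.15886196862491817 171.82235176435697
[162.69955157  56.94618834] 223 0.09 [0.39679483 0.08440647] 0.15875967881620942 167.85293859132202
[150.         168.51111111] 90 0.06 [0.5199989  0.08361626] 0.04569343967731697 134.45455720141285
[150.         168.51111111] 90 0.09 [0.51010367 0.09347085] 0.05965799230269038 134.60983499509376
[127.10810811 275.54054054] 37 0.06 [0.68036734 0.07989685] 0.1315796448599617 12.686414139730408
[127.10810811 275.54054054] 37 0.09 [0.65518797 0.09010593] 0.11034958709993332 20.75558444598281
[ 24.03225806 286.74193548] 31 0.06 [ 0.74818084 -0.06301588] 0.22690646142186463 -30.164188613495345
[ 24.03225806 286.74193548] 31 0.09 [ 0.71653841 -0.03918631] 0.18763383954954882 -28.727898431862958
[[0.3494 0.0202 0.012 ]
 [0.3829 0.1637 0.012 ]
 [0.641  0.1092 0.012 ]]
len 0.2638411774266187 168.08350153092894
0.14736593675801082 -103.13207646709552
jar [0.507433   0.32569433 0.1       ]
```

View pics/r2.png

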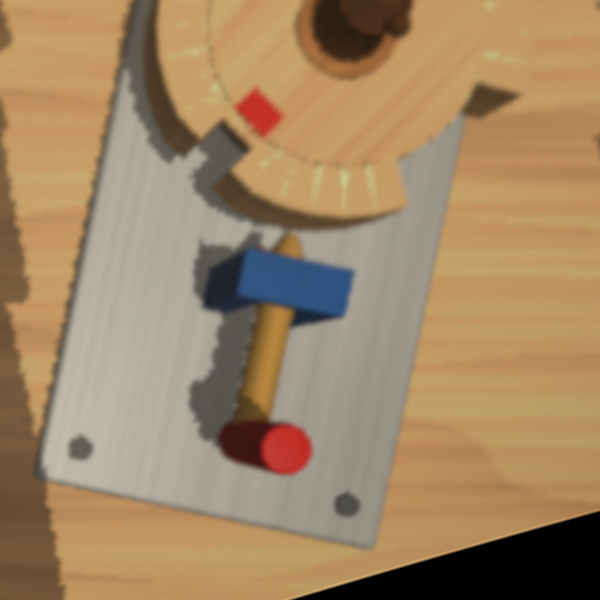

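arm_command(commands=[[[1, 0, 0, 0, -6.75], [1, 0, 0, 0, -6.75], [1, 0, 0, 0, -6.75], [1, 0, 0, 0, -6.75]]])

```text
t: 2.25
tool_pos: [0.4933, 0.2117, 0.2311]
ee_rot: [[0.716, -0.0, -0.698], [0.698, -0.0, 0.716], [-0.0, -1.0, 0.0]]
wrist_force: [-0.2, 0.2, -0.3]
opening: -0.0
```

arm_command(commands=[[[1, -0.0007, 0, -0.0311, 0], [1, -0.0007, 0, -0.0311, 0], [1, -0.0007, 0, -0.0311, 0], [1, -0.0007, 0, -0.0311, 0], [1, -0.0007, 0, -0.0311, 0]]])

```text
t: 2.67
tool_pos: [0.6, 0.0966, 0.2311]
ee_rot: [[0.72, -0.0, -0.694], [0.694, 0.0, 0.72], [-0.0, -1.0, 0.0]]
wrist_force: [0.1, 0.1, 0.8]
opening: 0.0
```

arm_command(commands=[[[1, 0, 0.035, 0, 0], [1, 0, 0.035, 0, 0], [1, 0, 0.035, 0, 0], [1, 0, 0.03, 0, 0], [1, 0, 0, 0, 0]]])

```text
t: 3.08
tool_pos: [0.5937, 0.0977, 0.0886]
ee_rot: [[0.72, -0.014, -0.694], [0.694, 0.0, 0.72], [-0.01, -1.0, 0.01]]
wrist_force: [-1.1, 0.9, -0.6]
opening: 0.0001
```

Run:
```python
from h import *
s=save('w2','wrist');t=save('sc2','scene')
o=np.zeros((384,800,3),np.uint8);o[:,:512]=s['color'][:,:,::-1];o[:288,512:]=cv2.resize(t['color'][110:230,220:340,::-1],(288,288),interpolation=2);cv2.imwrite('pics/m2.png',o)
```

```text
(no output)
```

View pics/m2.png

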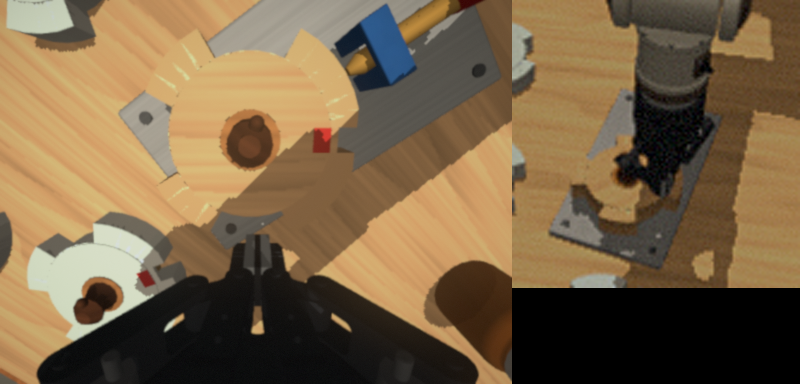

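Run:
```python
from h import *
s=ctrl.read_state();print(s['t'],s['tool_pos'],s['ee_rot'].__repr__(),s['joint_pos'],s['joint_vel'],s['wrist_force'])
```

```text
3.1833 [0.59855754 0.09775527 0.09578349] array([[ 7.18700735e-01, -2.41251607e-03, -6.95315348e-01],
       [ 6.95317529e-01,  9.23028324e-05,  7.18702669e-01],
       [-1.66970216e-03, -9.99997086e-01,  1.74380282e-03]]) [-2.12677574e+00  2.14560238e+01  9.26805582e+01  1.69904164e-04
  6.60017462e+01 -1.36179364e+02] [ 0.0993947  -2.62666389 -3.39785103 -0.01357667 -0.16007128 -0.59688709] [ 0.52248605 -0.4611922   0.53710424]
```

Run:
```python
from rect import *
s=save('w3','wrist')
C=(.552,.051);im=rect(s,C,.06)
k=600/.22
for a in (44.4-25,44.4+25):
    a=np.radians(a)
    p=[(int(300-k*r*np.sin(a)),int(300-k*r*np.cos(a))) for r in(.052,.07)];cv2.line(im,p[0],p[1],(255,0,0),1)
cv2.circle(im,(300,300),int(.07*k),(0,255,0),1);cv2.circle(im,(300,300),int(.052*k),(0,255,0),1)
cv2.imwrite('pics/r3.png',im)
```

```text
(no output)
```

View pics/r3.png

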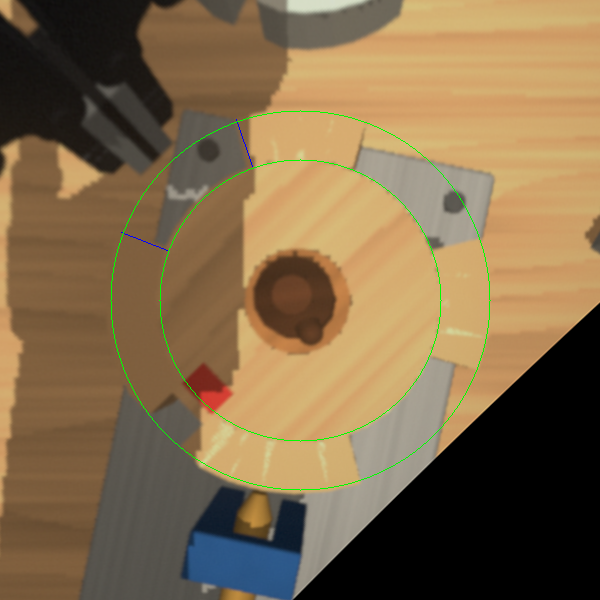

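The rectified view puts the modelled circles and the scallop c walls on the real ones to about 1 mm. I'll descend into the scallop.

arm_command(commands=[[[1, 0, 0.019, 0, 0], [1, 0, 0.019, 0, 0], [1, 0, 0.018, 0, 0], [1, 0, 0, 0, 0], [1, 0, 0, 0, 0]]])

```text
t: 3.65
tool_pos: [0.6004, 0.0977, 0.0422]
ee_rot: [[0.718, 0.002, -0.696], [0.696, -0.0, 0.718], [0.002, -1.0, -0.002]]
wrist_force: [1.4, 0.5, 0.5]
opening: -0.0001
```

arm_command(commands=[[[1, -0.0001, 0, 0.00234, -1], [1, -0.0001, 0, 0.00234, -1], [1, -0.0001, 0, 0.00234, -1], [1, -0.0001, 0, 0.00234, -1], [1, -0.0001, 0, 0.00234, -1]]])

```text
t: 4.07
tool_pos: [0.5907, 0.1057, 0.041]
ee_rot: [[0.652, 0.001, -0.758], [0.758, 0.0, 0.652], [0.001, -1.0, -0.001]]
wrist_force: [-0.1, 0.6, 0.4]
opening: -0.0001
```

arm_command(commands=[[[1, -0.0003, 0, 0.00232, -1], [1, -0.0003, 0, 0.00232, -1], [1, -0.0003, 0, 0.00232, -1], [1, -0.0003, 0, 0.00232, -1], [1, -0.0003, 0, 0.00232, -1]]])

```text
t: 4.48
tool_pos: [0.5804, 0.1115, 0.0403]
ee_rot: [[0.584, 0.0, -0.812], [0.812, -0.0, 0.584], [-0.0, -1.0, -0.0]]
wrist_force: [1.0, -1.1, 0.4]
opening: 0.0001
```

arm_command(commands=[[[1, -0.0005, 0, 0.00228, -1], [1, -0.0005, 0, 0.00228, -1], [1, -0.0005, 0, 0.00228, -1], [1, -0.0005, 0, 0.00228, -1], [1, 0, 0, 0, 0]]])

```text
t: 4.9
tool_pos: [0.5713, 0.1153, 0.0401]
ee_rot: [[0.526, -0.001, -0.85], [0.85, 0.0, 0.526], [-0.0, -1.0, 0.001]]
wrist_force: [-0.2, -0.4, -0.7]
opening: 0.0
```

```bash
cat > ang.py <<'E'
from rect import *
import sys
n=sys.argv[1];s=save(n,'wrist');st=ctrl.read_state();p=st['tool_pos'];C=np.array([.552,.051]);d=np.array(p[:2])-C
print(p,'r',np.hypot(*d),'phi',np.degrees(np.arctan2(d[1],d[0])),st['wrist_force'],'j6',st['joint_pos'][5])
hsv=cv2.cvtColor(s['color'],cv2.COLOR_RGB2HSV);H,S,V=[hsv[...,i].astype(int) for i in range(3)]
red=((H<6)|(H>172))&(S>140)&(V>60)
m,l,q,c=cv2.connectedComponentsWithStats(red.astype(np.uint8))
for i in range(1,m):
    if q[i,4]>15:
        d=onplane(s,*c[i],.06)[:2]-C
        print(c[i],q[i,4],np.hypot(*d),np.degrees(np.arctan2(d[1],d[0])))
cv2.imwrite(f'pics/{n}r.png',rect(s,C,.06))
E
python3 ang.py w4
```

```text
[0.57138475 0.11520313 0.04014991] r 0.06706571168828512 phi 73.19944450209803 [-0.21740094  0.7660343  -0.06063618] j6 -148.6672523219065
[321.85658915 139.42118863] 774 0.048060471743402104 151.51132447995224
[ 56.91698113 281.28679245] 265 0.1203671298408156 6.768193955747923
```

View pics/w4r.png

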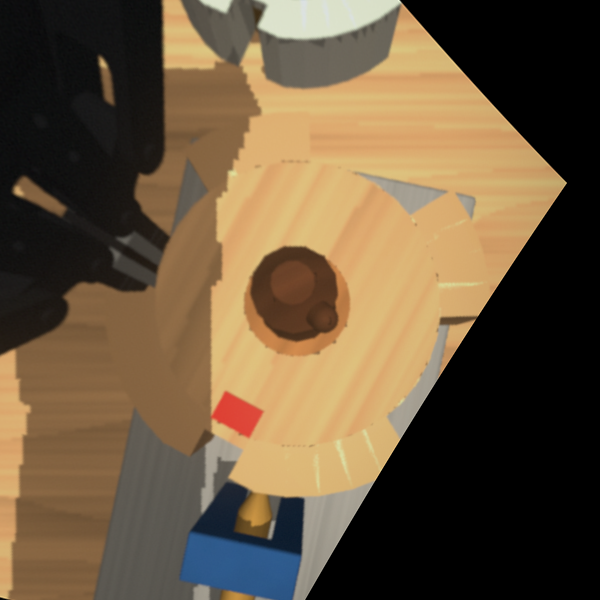

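arm_command(commands=[[[1, -0.0007, 0, 0.00223, -1], [1, -0.0007, 0, 0.00223, -1], [1, -0.0007, 0, 0.00223, -1], [1, -0.0008, 0, 0.0022, -1], [1, 0, 0, 0, 0]]])

```text
t: 5.37
tool_pos: [0.5622, 0.1171, 0.0402]
ee_rot: [[0.466, -0.001, -0.885], [0.885, 0.0, 0.466], [-0.0, -1.0, 0.001]]
wrist_force: [1.5, -0.0, 0.5]
opening: 0.0003
```

arm_command(commands=[[[1, -0.0008, 0, 0.0022, -1], [1, -0.0008, 0, 0.0022, -1], [1, -0.0008, 0, 0.0022, -1], [1, 0, 0, 0, 0]]])

```text
t: 5.7
tool_pos: [0.5552, 0.118, 0.0402]
ee_rot: [[0.419, -0.001, -0.908], [0.908, 0.0, 0.419], [-0.0, -1.0, 0.001]]
wrist_force: [0.2, -0.1, 0.0]
opening: -0.0001
```

```bash
python3 ang.py w5
```

```text
[0.55534114 0.11794179 0.04023242] r 0.06702511722692427 phi 87.14267830819519 [-0.34630304  0.68634824  0.06258879] j6 -155.39622143960892
[504.93939394  64.3030303 ] 33 0.13998662080697324 171.21001278135404
[343.27777778 111.88888889] 108 0.0668868950177772 170.3740353428334
[302.8814628  132.54350567] 793 0.0476078804028818 165.30611516164913
[ 26.47841727 264.92805755] 278 0.11898447695218416 6.754382225468538
```

View pics/w5r.png

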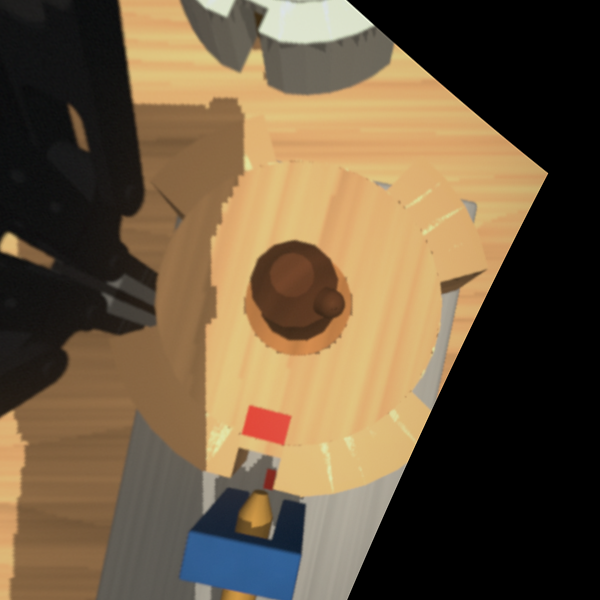

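Run:
```python
from rect import *
z=np.load('pics/w5.npz');s={k:z[k] for k in z.files};C=np.array([.552,.051])
a=rect(s,C,.046,half=.06,n=390) if 0 else rect(s,C+[-.075,.015],.046,half=.045,n=400)
b=rect(s,C+[-.075,.015],.06,half=.045,n=400)
cv2.imwrite('pics/r5.png',np.hstack([a,b]))
```

```text
(no output)
```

View pics/r5.png

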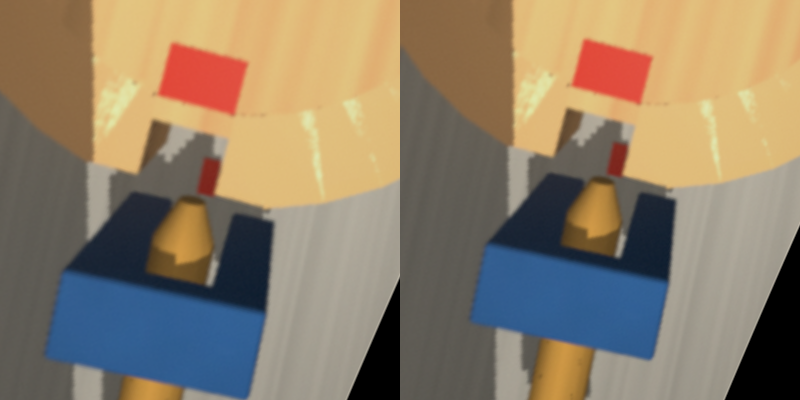

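arm_command(commands=[[[1, -0.0005, 0, 0.0013, 0], [1, -0.0005, 0, 0.0013, 0], [1, 0, 0, 0, 0], [1, 0, 0, 0, 0]]])

```text
t: 6.08
tool_pos: [0.5528, 0.118, 0.0403]
ee_rot: [[0.42, -0.0, -0.908], [0.908, 0.0, 0.42], [-0.0, -1.0, 0.0]]
wrist_force: [-0.1, 0.6, -0.4]
opening: -0.0001
```

```bash
python3 ang.py w6;python3 - <<'E'
from rect import *
z=np.load('pics/w6.npz');s={k:z[k] for k in z.files};C=np.array([.552,.051])
a=rect(s,C+[-.075,.015],.046,half=.045,n=400)
b=rect(s,C+[-.075,.015],.06,half=.045,n=400)
cv2.imwrite('pics/r6.png',np.hstack([a,b]))
E
```

```text
[0.55285771 0.11805258 0.04026237] r 0.06705806687911109 phi 89.2671342395023 [-0.17884079 -0.59287374  0.54641079] j6 -155.35960504038317
[506.96491228  75.23684211] 114 0.14334727220329418 169.3122403350009
[339.48305085 112.83898305] 118 0.06762059325895287 170.58592408096328
[297.13780025 130.95828066] 791 0.04755829345018451 167.25169753529323
[ 24.06569343 265.95620438] 274 0.11839848825716945 6.7433296004761285
```

View pics/r6.png

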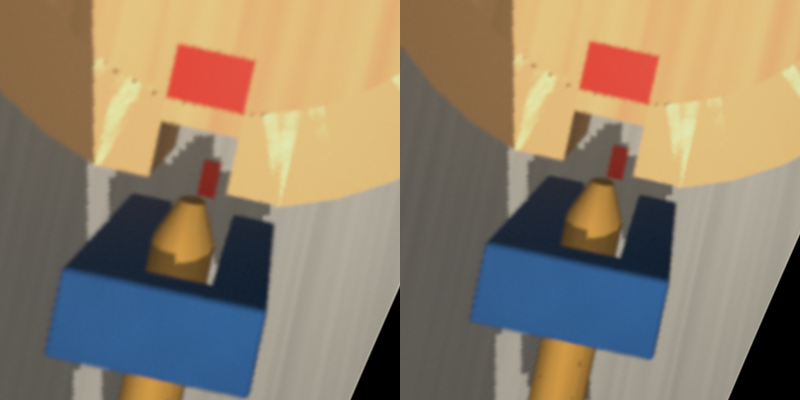

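arm_command(commands=[[[1, 0.0005, 0, -0.004, 0], [1, 0.0005, 0, -0.004, 0], [1, 0, 0, 0, 0]]])

```text
t: 6.38
tool_pos: [0.5616, 0.1153, 0.0405]
ee_rot: [[0.42, 0.001, -0.907], [0.907, -0.0, 0.42], [0.0, -1.0, -0.001]]
wrist_force: [0.2, -0.0, -1.0]
opening: -0.0001
```

arm_command(commands=[[[1, 0, -0.02, 0, 0], [1, 0, -0.035, 0, 0], [1, 0, -0.035, 0, 0], [1, 0, -0.02, 0, 0], [1, 0, 0, 0, 0]]])

```text
t: 6.8
tool_pos: [0.5646, 0.1156, 0.1565]
ee_rot: [[0.42, 0.011, -0.908], [0.908, -0.0, 0.42], [0.004, -1.0, -0.01]]
wrist_force: [1.0, 0.1, 0.2]
opening: -0.0001
```

```bash
python3 ang.py w7
```

```text
[0.5629949  0.11547844 0.15354586] r 0.0654091509354689 phi 80.32297149809 [-0.05650829  0.24669081  0.1461107 ] j6 -155.60845559302064
[431.96788009  86.02783726] 934 0.16780722133146347 167.60116228056395
[318.23076923 108.03846154] 26 0.07040537276161812 169.41248362687395
[291.95431472 116.79187817] 197 0.04699678708939188 167.42351885213725
[122.37864078 203.52427184] 103 0.13526811417817958 6.645394023428012
```

arm_command(commands=[[[1, 0, 0, 0, 7], [1, 0, 0, 0, 7], [1, 0, 0, 0, 7], [1, 0, 0, 0, 7], [1, 0, 0, 0, 7]]])

```text
t: 7.27
tool_pos: [0.5595, 0.1155, 0.1483]
ee_rot: [[0.868, -0.003, -0.497], [0.497, 0.0, 0.868], [-0.003, -1.0, 0.002]]
wrist_force: [-0.2, -0.4, 0.5]
opening: 0.0003
```

arm_command(commands=[[[1, 0, 0, 0, 7], [1, 0, 0, 0, 7], [1, 0, 0, 0, 7], [1, 0, 0, 0, 7], [1, 0, 0, 0, 7]]])

```text
t: 7.68
tool_pos: [0.5595, 0.1155, 0.1482]
ee_rot: [[0.996, -0.003, 0.09], [-0.09, 0.0, 0.996], [-0.003, -1.0, -0.0]]
wrist_force: [0.4, 0.5, -0.6]
opening: -0.0002
```

arm_command(commands=[[[1, 0, 0, 0, 7], [1, 0, 0, 0, 0.2], [1, 0, 0, 0, 0]]])

```text
t: 7.93
tool_pos: [0.5598, 0.1155, 0.1488]
ee_rot: [[0.979, -0.003, 0.205], [-0.205, 0.0, 0.979], [-0.003, -1.0, -0.001]]
wrist_force: [-0.2, -0.0, 0.4]
opening: 0.0
```

Run:
```python
from h import *
st=ctrl.read_state();R=np.array(st['ee_rot']);p=np.array(st['tool_pos'])
C=np.array([.552,.051]);a=np.radians(167.8);T=np.append(C+.191*np.array([np.cos(a),np.sin(a)]),.15)
print(p,np.degrees(np.arctan2(R[1,0],R[0,0])),R.T@(T-p),T)
```

```text
[0.55980154 0.11551868 0.14878284] -11.857746394199951 [-0.18537672 -0.00070213 -0.06360445] [0.36531356 0.09136304 0.15      ]
```

arm_command(commands=[[[1, -0.031, 0, -0.0106, 0], [1, -0.031, 0, -0.0106, 0], [1, -0.031, 0, -0.0106, 0], [1, -0.031, 0, -0.0106, 0], [1, -0.031, 0, -0.0106, 0]]])

```text
t: 8.35
tool_pos: [0.3961, 0.0959, 0.1493]
ee_rot: [[0.979, -0.002, 0.205], [-0.205, 0.0, 0.979], [-0.002, -1.0, -0.0]]
wrist_force: [-0.2, -0.5, -0.0]
opening: 0.0001
```

arm_command(commands=[[[1, -0.031, 0, -0.0106, 0], [1, 0, 0, 0, 0], [1, 0, 0, 0, 0], [1, 0, 0, 0, 0]]])

```text
t: 8.68
tool_pos: [0.366, 0.0921, 0.1505]
ee_rot: [[0.978, 0.001, 0.207], [-0.207, -0.0, 0.978], [0.001, -1.0, 0.0]]
wrist_force: [-0.0, -0.4, -0.2]
opening: -0.0001
```

```bash
python3 ang.py w8
python3 - <<'E'
from rect import *
z=np.load('pics/w8.npz');s={k:z[k] for k in z.files}
t=save('sc8','scene');tp=save('t8','top')
o=np.zeros((384,800,3),np.uint8);o[:,:512]=s['color'][:,:,::-1];o[:288,512:]=cv2.resize(t['color'][110:230,220:340,::-1],(288,288),interpolation=2);cv2.imwrite('pics/m8.png',o)
E
```

```text
[0.36649246 0.09203921 0.15067573] r 0.18999280147542652 phi 167.5255605367452 [-0.45357686 -0.10889196  0.25641542] j6 -82.44392819223732
[257.16260163 224.81707317] 246 0.16495972772444226 167.78823722838632
[257.27173913 323.69565217] 92 0.04488296931539539 166.89246295047414
```

View pics/m8.png

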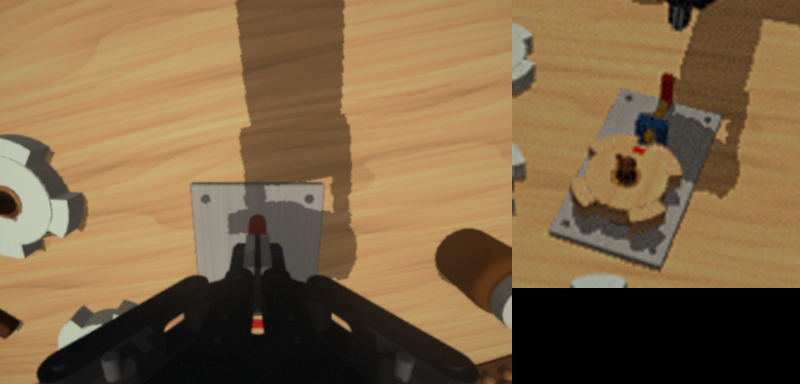

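Run:
```python
from h import *
z=np.load('pics/w8.npz');s={k:z[k] for k in z.files};C=np.array([.552,.051])
hsv=cv2.cvtColor(s['color'],cv2.COLOR_RGB2HSV);H,S,V=[hsv[...,i].astype(int) for i in range(3)]
red=((H<6)|(H>172))&(S>140)&(V>60)
ys,xs=np.where(red);k=(ys<260)&(abs(xs-257)<20);print(xs[k].min(),xs[k].max(),ys[k].min(),ys[k].max())
for v in (ys[k].min(),ys[k].max()):
  for zz in (.035,.06,.09):
    d=onplane(s,257,v,zz)[:2]-C;print(v,zz,np.hypot(*d),np.degrees(np.arctan2(d[1],d[0])))
cv2.imwrite('pics/c8.png',cv2.resize(s['color'][170:280,190:330,::-1],None,fx=5,fy=5))
t=np.load('pics/t8.npz');t={k:t[k] for k in t.files}
cv2.imwrite('pics/c8t.png',cv2.resize(t['color'][165:275,205:290,::-1],None,fx=5,fy=5))
```

```text
249 265 215 233
215 0.035 0.16486850041501597 167.85558035628165
215 0.06 0.1751395488116987 167.854837928755
215 0.09 0.18746480692185602 167.8540544030469
233 0.035 0.14398467717308608 167.82677723665677
233 0.06 0.15626958641355904 167.8307686572457
233 0.09 0.17101147834497438 167.8348013928997
```

View pics/c8.png

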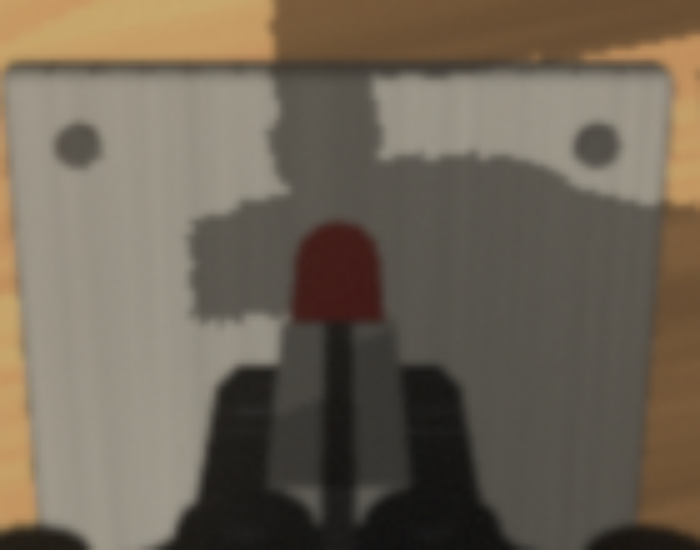

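arm_command(commands=[[[1, 0, 0.035, 0, 0], [1, 0, 0.035, 0, 0], [1, 0, 0.025, 0, 0], [1, 0, 0.01, 0, 0], [1, 0, 0, 0, 0]]])

```text
t: 9.25
tool_pos: [0.3634, 0.0923, 0.0425]
ee_rot: [[0.978, -0.007, 0.208], [-0.208, 0.001, 0.978], [-0.007, -1.0, -0.001]]
wrist_force: [0.2, 0.0, -0.4]
opening: 0.0004
```

arm_command(commands=[[[1, 0, 0, 0, 0], [1, 0, 0, 0, 0], [1, 0, 0, 0, 0]]])

```text
t: 9.5
tool_pos: [0.3671, 0.0921, 0.0466]
ee_rot: [[0.978, 0.003, 0.208], [-0.208, -0.0, 0.978], [0.003, -1.0, 0.0]]
wrist_force: [0.6, 0.1, -0.2]
opening: 0.0
```

arm_command(commands=[[[1, 0.0015, 0, 0, 0], [1, 0.0015, 0, 0, 0], [1, 0.0015, 0, 0, 0], [1, 0.0015, 0, 0, 0], [1, 0.0015, 0, 0, 0]]])

```text
t: 9.92
tool_pos: [0.3731, 0.0905, 0.0455]
ee_rot: [[0.978, 0.0, 0.208], [-0.208, -0.0, 0.978], [0.0, -1.0, 0.0]]
wrist_force: [-0.4, 0.0, 0.1]
opening: -0.0
```

arm_command(commands=[[[1, 0.001, 0, 0, 0], [1, 0.001, 0, 0, 0], [1, 0.001, 0, 0, 0], [1, 0.001, 0, 0, 0], [1, 0.001, 0, 0, 0]]])

```text
t: 10.33
tool_pos: [0.3777, 0.0895, 0.0453]
ee_rot: [[0.978, -0.0, 0.208], [-0.208, -0.0, 0.978], [-0.0, -1.0, -0.0]]
wrist_force: [-0.5, -0.2, 0.1]
opening: 0.0003
```

arm_command(commands=[[[1, 0.001, 0, 0, 0], [1, 0.001, 0, 0, 0], [1, 0.001, 0, 0, 0], [1, 0.001, 0, 0, 0], [1, 0.001, 0, 0, 0]]])

```text
t: 10.75
tool_pos: [0.3822, 0.0885, 0.0451]
ee_rot: [[0.978, -0.001, 0.208], [-0.208, 0.0, 0.978], [-0.001, -1.0, -0.0]]
wrist_force: [-2.8, 0.1, 0.6]
opening: 0.0005
```

arm_command(commands=[[[1, 0.001, 0, 0, 0], [1, 0.001, 0, 0, 0], [1, 0.001, 0, 0, 0], [1, 0.001, 0, 0, 0], [1, 0.001, 0, 0, 0]]])

```text
t: 11.17
tool_pos: [0.3874, 0.0874, 0.0452]
ee_rot: [[0.978, -0.0, 0.209], [-0.209, 0.0, 0.978], [-0.0, -1.0, -0.0]]
wrist_force: [-2.9, 0.8, -1.2]
opening: -0.0001
```

arm_command(commands=[[[1, 0.001, 0, 0, 0], [1, 0.001, 0, 0, 0], [1, 0.001, 0, 0, 0], [1, 0.001, 0, 0, 0], [1, 0.001, 0, 0, 0]]])

```text
t: 11.58
tool_pos: [0.3925, 0.0864, 0.0453]
ee_rot: [[0.978, -0.0, 0.208], [-0.208, 0.0, 0.978], [-0.0, -1.0, 0.0]]
wrist_force: [-3.3, 0.4, -0.6]
opening: -0.0001
```

arm_command(commands=[[[1, 0.0008, 0, 0, 0], [1, 0.0008, 0, 0, 0], [1, 0.0008, 0, 0, 0], [1, 0.0008, 0, 0, 0], [1, 0, 0, 0, 0]]])

```text
t: 12.0
tool_pos: [0.3958, 0.0857, 0.0454]
ee_rot: [[0.978, 0.0, 0.209], [-0.209, -0.0, 0.978], [0.0, -1.0, 0.0]]
wrist_force: [-2.2, -0.2, -0.6]
opening: 0.0001
```

Run:
```python
from h import *
st=ctrl.read_state();print(st['t'],st['tool_pos'],st['wrist_force'],st['joint_vel'])
t=save('t9','top');s=save('s9','scene')
a=cv2.resize(t['color'][165:275,205:290,::-1],None,fx=5,fy=5,interpolation=2);b=cv2.resize(s['color'][130:230,225:320,::-1],None,fx=3.8,fy=3.8,interpolation=2)
o=np.zeros((550,790,3),np.uint8);o[:,:425]=a;o[:380,425:425+361]=b;cv2.imwrite('pics/m9.png',o)
```

```text
12.0 [0.39577875 0.0856872  0.04539511] [-2.19187325 -0.19558313 -0.59554929] [-0.00441687 -0.16233914  0.12152799 -0.06659701 -0.05447732  0.05670835]
```

View pics/m9.png

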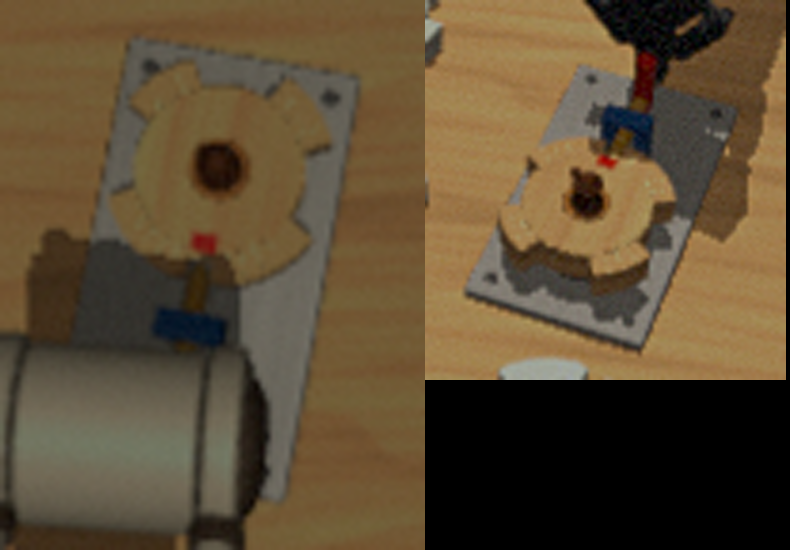

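arm_command(commands=[[[1, 0.001, 0, 0, 0], [1, 0.001, 0, 0, 0], [1, 0.001, 0, 0, 0], [1, 0.001, 0, 0, 0], [1, 0.001, 0, 0, 0]]])

```text
t: 12.52
tool_pos: [0.4006, 0.0847, 0.0454]
ee_rot: [[0.978, 0.0, 0.208], [-0.208, -0.0, 0.978], [0.0, -1.0, 0.0]]
wrist_force: [-2.4, -0.3, -0.4]
opening: 0.0002
```

arm_command(commands=[[[1, 0.0008, 0, 0, 0], [1, 0.0008, 0, 0, 0], [1, 0.0008, 0, 0, 0], [1, 0.0008, 0, 0, 0], [1, 0.0008, 0, 0, 0]]])

```text
t: 12.93
tool_pos: [0.4044, 0.0838, 0.0453]
ee_rot: [[0.978, 0.0, 0.208], [-0.208, -0.0, 0.978], [0.0, -1.0, 0.0]]
wrist_force: [-1.6, -0.1, 0.5]
opening: -0.0
```

arm_command(commands=[[[1, 0.0003, 0, 0, 0], [1, 0.0003, 0, 0, 0]]])

```text
t: 13.1
tool_pos: [0.405, 0.0837, 0.0453]
ee_rot: [[0.978, -0.0, 0.208], [-0.208, -0.0, 0.978], [0.0, -1.0, -0.0]]
wrist_force: [-2.8, -0.5, 0.4]
opening: 0.0
```

arm_command(commands=[[[1, 0.0002, 0, 0, 0], [1, 0.0002, 0, 0, 0]]])

```text
t: 13.27
tool_pos: [0.4053, 0.0837, 0.0453]
ee_rot: [[0.978, 0.0, 0.208], [-0.208, 0.0, 0.978], [0.0, -1.0, 0.0]]
wrist_force: [-2.7, 0.3, 0.4]
opening: 0.0001
```

Run:
```python
from h import *
st=ctrl.read_state();print(st['t'],st['tool_pos'],st['wrist_force'],st['joint_vel'])
w=save('w10','wrist');t=save('t10','top');s=save('s10','scene')
a=cv2.resize(t['color'][185:245,225:275,::-1],None,fx=8,fy=8,interpolation=2);b=cv2.resize(s['color'][130:230,225:320,::-1],None,fx=3.8,fy=3.8,interpolation=2)
o=np.zeros((550,790,3),np.uint8);o[:480,:400]=a;o[:380,425:425+361]=b;cv2.imwrite('pics/m10.png',o)
```

```text
13.2667 [0.40532473 0.08367392 0.04532442] [-2.74432745  0.26275544  0.38097271] [-0.0018942   0.30282491 -0.39478105  0.05584578  0.04746079 -0.02880115]
```

View pics/m10.png

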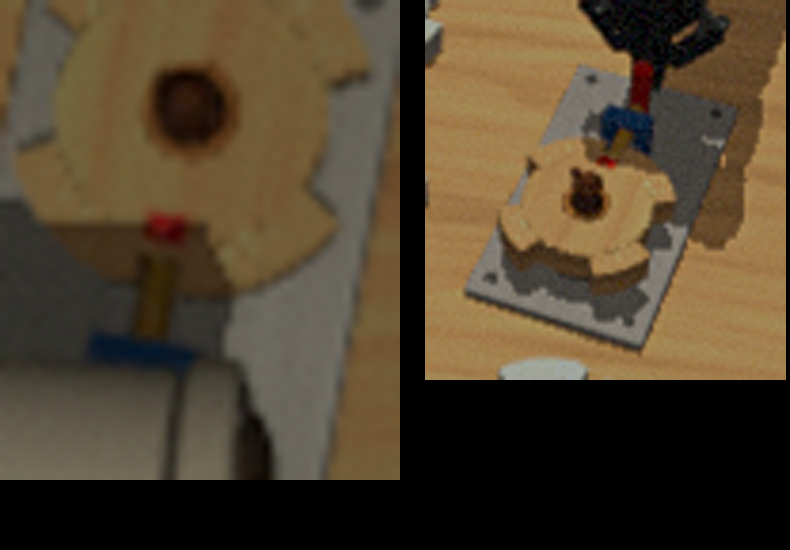

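arm_command(commands=[[[1, 0.0004, 0, 0, 0], [1, 0.0004, 0, 0, 0], [1, 0.0004, 0, 0, 0], [1, 0.0003, 0, 0, 0], [1, 0, 0, 0, 0]]])

```text
t: 13.83
tool_pos: [0.4069, 0.0833, 0.0453]
ee_rot: [[0.978, 0.0, 0.209], [-0.209, 0.0, 0.978], [0.0, -1.0, 0.0]]
wrist_force: [-1.9, -0.2, 0.7]
opening: -0.0
```

arm_command(commands=[[[1, 0.0002, 0, 0, 0], [1, 0.0002, 0, 0, 0]]])

```text
t: 14.0
tool_pos: [0.4072, 0.0833, 0.0453]
ee_rot: [[0.978, 0.0, 0.208], [-0.208, -0.0, 0.978], [0.0, -1.0, -0.0]]
wrist_force: [-1.9, -0.7, 1.0]
opening: 0.0
```

arm_command(commands=[[[1, 0.0002, 0, 0, 0], [1, 0.0002, 0, 0, 0]]])

```text
t: 14.17
tool_pos: [0.4075, 0.0832, 0.0453]
ee_rot: [[0.978, -0.0, 0.208], [-0.208, -0.0, 0.978], [-0.0, -1.0, -0.0]]
wrist_force: [-2.1, 0.6, 1.1]
opening: -0.0001
```

arm_command(commands=[[[1, 0.0002, 0, 0, 0], [1, 0.0002, 0, 0, 0]]])

```text
t: 14.33
tool_pos: [0.408, 0.0831, 0.0453]
ee_rot: [[0.978, 0.0, 0.208], [-0.208, -0.0, 0.978], [0.0, -1.0, -0.0]]
wrist_force: [-2.6, -0.2, 0.1]
opening: 0.0
```

arm_command(commands=[[[1, 0.0002, 0, 0, 0], [1, 0.0002, 0, 0, 0]]])

```text
t: 14.5
tool_pos: [0.4084, 0.083, 0.0453]
ee_rot: [[0.978, 0.0, 0.208], [-0.208, 0.0, 0.978], [0.0, -1.0, 0.0]]
wrist_force: [-2.4, -0.1, 0.9]
opening: 0.0005
```

arm_command(commands=[[[1, 0.0002, 0, 0, 0], [1, 0.0002, 0, 0, 0]]])

```text
t: 14.67
tool_pos: [0.4088, 0.0829, 0.0453]
ee_rot: [[0.978, 0.0, 0.208], [-0.208, 0.0, 0.978], [0.0, -1.0, 0.0]]
wrist_force: [-1.8, 0.6, 0.7]
opening: 0.0002
```

arm_command(commands=[[[1, 0.0002, 0, 0, 0], [1, 0.0002, 0, 0, 0]]])

```text
t: 14.83
tool_pos: [0.4092, 0.0828, 0.0453]
ee_rot: [[0.978, 0.0, 0.209], [-0.209, 0.0, 0.978], [0.0, -1.0, 0.0]]
wrist_force: [-2.2, 1.1, 0.5]
opening: -0.0001
```

arm_command(commands=[[[1, 0.0002, 0, 0, 0], [1, 0.0002, 0, 0, 0]]])

```text
t: 15.0
tool_pos: [0.4095, 0.0827, 0.0453]
ee_rot: [[0.978, 0.0, 0.208], [-0.208, -0.0, 0.978], [0.0, -1.0, -0.0]]
wrist_force: [-3.6, -0.9, 0.6]
opening: -0.0
```

arm_command(commands=[[[1, 0.0002, 0, 0, 0], [1, 0.0001, 0, 0, 0]]])

```text
t: 15.17
tool_pos: [0.4098, 0.0827, 0.0453]
ee_rot: [[0.978, 0.0, 0.208], [-0.208, -0.0, 0.978], [0.0, -1.0, -0.0]]
wrist_force: [-2.7, 1.2, 0.7]
opening: -0.0001
```

arm_command(commands=[[[1, 0.0002, 0, 0, 0], [1, 0.0002, 0, 0, 0]]])

```text
t: 15.33
tool_pos: [0.4102, 0.0826, 0.0453]
ee_rot: [[0.978, -0.0, 0.208], [-0.208, 0.0, 0.978], [-0.0, -1.0, 0.0]]
wrist_force: [-1.6, 0.3, 0.9]
opening: -0.0003
```

arm_command(commands=[[[1, 0.0002, 0, 0, 0], [1, 0.0002, 0, 0, 0]]])

```text
t: 15.5
tool_pos: [0.4106, 0.0825, 0.0453]
ee_rot: [[0.978, 0.0, 0.208], [-0.208, 0.0, 0.978], [0.0, -1.0, 0.0]]
wrist_force: [-3.3, -0.3, 0.1]
opening: -0.0
```

arm_command(commands=[[[1, 0.0002, 0, 0, 0], [1, 0.0002, 0, 0, 0]]])

```text
t: 15.67
tool_pos: [0.411, 0.0824, 0.0453]
ee_rot: [[0.978, 0.0, 0.208], [-0.208, 0.0, 0.978], [0.0, -1.0, 0.0]]
wrist_force: [-2.4, -0.5, 1.2]
opening: -0.0001
```

arm_command(commands=[[[1, 0.0002, 0, 0, 0], [1, 0.0002, 0, 0, 0]]])

```text
t: 15.83
tool_pos: [0.4114, 0.0823, 0.0453]
ee_rot: [[0.978, 0.0, 0.208], [-0.208, 0.0, 0.978], [0.0, -1.0, 0.0]]
wrist_force: [-2.5, 0.4, 1.5]
opening: 0.0003
```

arm_command(commands=[[[1, 0.0002, 0, 0, 0], [1, 0.0002, 0, 0, 0]]])

```text
t: 16.0
tool_pos: [0.4118, 0.0823, 0.0453]
ee_rot: [[0.978, -0.0, 0.208], [-0.208, -0.0, 0.978], [-0.0, -1.0, -0.0]]
wrist_force: [-2.0, 0.3, 0.4]
opening: 0.0002
```

arm_command(commands=[[[1, 0.0002, 0, 0, 0], [1, 0.0002, 0, 0, 0]]])

```text
t: 16.17
tool_pos: [0.4121, 0.0822, 0.0453]
ee_rot: [[0.978, -0.0, 0.208], [-0.208, -0.0, 0.978], [-0.0, -1.0, -0.0]]
wrist_force: [-2.5, 0.8, 0.7]
opening: -0.0002
```

arm_command(commands=[[[1, 0.0002, 0, 0, 0], [1, 0.0002, 0, 0, 0]]])

```text
t: 16.33
tool_pos: [0.4126, 0.0821, 0.0453]
ee_rot: [[0.978, -0.0, 0.209], [-0.209, 0.0, 0.978], [-0.0, -1.0, 0.0]]
wrist_force: [-2.9, 0.3, 1.8]
opening: -0.0
```

arm_command(commands=[[[1, 0.0002, 0, 0, 0], [1, 0.0002, 0, 0, 0]]])

```text
t: 16.5
tool_pos: [0.4129, 0.082, 0.0453]
ee_rot: [[0.978, -0.0, 0.208], [-0.208, -0.0, 0.978], [-0.0, -1.0, -0.0]]
wrist_force: [-2.2, 1.0, 1.5]
opening: -0.0002
```

arm_command(commands=[[[1, 0.0002, 0, 0, 0], [1, 0.0002, 0, 0, 0]]])

```text
t: 16.67
tool_pos: [0.4133, 0.0819, 0.0453]
ee_rot: [[0.978, -0.0, 0.208], [-0.208, -0.0, 0.978], [-0.0, -1.0, -0.0]]
wrist_force: [-1.7, 1.2, 0.3]
opening: -0.0002
```

arm_command(commands=[[[1, 0.0002, 0, 0, 0], [1, 0.0002, 0, 0, 0]]])

```text
t: 16.83
tool_pos: [0.4137, 0.0819, 0.0453]
ee_rot: [[0.978, 0.0, 0.209], [-0.209, -0.0, 0.978], [0.0, -1.0, -0.0]]
wrist_force: [-2.4, 0.5, 0.3]
opening: -0.0003
```

arm_command(commands=[[[1, 0.0002, 0, 0, 0], [1, 0.0002, 0, 0, 0]]])

```text
t: 17.0
tool_pos: [0.4141, 0.0818, 0.0453]
ee_rot: [[0.978, -0.0, 0.209], [-0.209, 0.0, 0.978], [-0.0, -1.0, 0.0]]
wrist_force: [-2.7, 0.1, -0.1]
opening: 0.0005
```

arm_command(commands=[[[1, 0.0002, 0, 0, 0], [1, 0.0002, 0, 0, 0]]])

```text
t: 17.17
tool_pos: [0.4145, 0.0817, 0.0453]
ee_rot: [[0.978, 0.0, 0.209], [-0.209, -0.0, 0.978], [0.0, -1.0, 0.0]]
wrist_force: [-3.1, -1.5, 0.4]
opening: -0.0001
```

arm_command(commands=[[[1, 0.0002, 0, 0, 0], [1, 0.0002, 0, 0, 0]]])

```text
t: 17.33
tool_pos: [0.4149, 0.0816, 0.0453]
ee_rot: [[0.978, 0.0, 0.208], [-0.208, -0.0, 0.978], [0.0, -1.0, -0.0]]
wrist_force: [-2.5, 0.8, -0.0]
opening: 0.0002
```

arm_command(commands=[[[1, 0.0002, 0, 0, 0], [1, 0.0002, 0, 0, 0]]])

```text
t: 17.5
tool_pos: [0.4153, 0.0815, 0.0453]
ee_rot: [[0.978, 0.0, 0.209], [-0.209, -0.0, 0.978], [0.0, -1.0, -0.0]]
wrist_force: [-2.1, 0.6, 0.2]
opening: 0.0001
```

arm_command(commands=[[[1, 0.0002, 0, 0, 0], [1, 0.0002, 0, 0, 0]]])

```text
t: 17.67
tool_pos: [0.4157, 0.0814, 0.0453]
ee_rot: [[0.978, -0.0, 0.209], [-0.209, -0.0, 0.978], [-0.0, -1.0, -0.0]]
wrist_force: [-3.5, -0.7, 0.5]
opening: 0.0001
```

arm_command(commands=[[[1, 0.0002, 0, 0, 0], [1, 0.0002, 0, 0, 0]]])

```text
t: 17.83
tool_pos: [0.4161, 0.0814, 0.0453]
ee_rot: [[0.978, -0.0, 0.208], [-0.208, 0.0, 0.978], [-0.0, -1.0, -0.0]]
wrist_force: [-1.9, 0.5, 1.8]
opening: 0.0003
```

arm_command(commands=[[[1, 0.0002, 0, 0, 0], [1, 0.0002, 0, 0, 0]]])

```text
t: 18.0
tool_pos: [0.4165, 0.0813, 0.0453]
ee_rot: [[0.978, 0.0, 0.208], [-0.208, -0.0, 0.978], [0.0, -1.0, -0.0]]
wrist_force: [-2.4, -0.0, 0.6]
opening: 0.0001
```

arm_command(commands=[[[1, 0.0002, 0, 0, 0], [1, 0.0002, 0, 0, 0]]])

```text
t: 18.17
tool_pos: [0.4169, 0.0812, 0.0453]
ee_rot: [[0.978, 0.0, 0.208], [-0.208, -0.0, 0.978], [0.0, -1.0, -0.0]]
wrist_force: [-3.1, -0.1, 0.9]
opening: 0.0002
```

arm_command(commands=[[[1, 0.0002, 0, 0, 0], [1, 0.0002, 0, 0, 0]]])

```text
t: 18.33
tool_pos: [0.4172, 0.0811, 0.0453]
ee_rot: [[0.978, -0.0, 0.209], [-0.209, 0.0, 0.978], [-0.0, -1.0, 0.0]]
wrist_force: [-3.0, 0.8, 0.5]
opening: 0.0
```

arm_command(commands=[[[1, 0.0002, 0, 0, 0], [1, 0.0002, 0, 0, 0]]])

```text
t: 18.5
tool_pos: [0.4176, 0.081, 0.0453]
ee_rot: [[0.978, -0.0, 0.208], [-0.208, -0.0, 0.978], [-0.0, -1.0, -0.0]]
wrist_force: [-2.7, -0.3, 0.7]
opening: 0.0002
```

arm_command(commands=[[[1, 0.0002, 0, 0, 0], [1, 0.0002, 0, 0, 0]]])

```text
t: 18.67
tool_pos: [0.418, 0.0809, 0.0453]
ee_rot: [[0.978, -0.0, 0.208], [-0.208, -0.0, 0.978], [-0.0, -1.0, -0.0]]
wrist_force: [-1.5, 0.4, 1.2]
opening: -0.0001
```

arm_command(commands=[[[1, 0.0002, 0, 0, 0], [1, 0.0002, 0, 0, 0]]])

```text
t: 18.83
tool_pos: [0.4184, 0.0809, 0.0453]
ee_rot: [[0.978, -0.0, 0.208], [-0.208, -0.0, 0.978], [-0.0, -1.0, -0.0]]
wrist_force: [-3.0, -0.2, 0.0]
opening: -0.0002
```

arm_command(commands=[[[1, 0.0002, 0, 0, 0], [1, 0.0002, 0, 0, 0]]])

```text
t: 19.0
tool_pos: [0.4188, 0.0808, 0.0453]
ee_rot: [[0.978, -0.0, 0.209], [-0.209, -0.0, 0.978], [-0.0, -1.0, -0.0]]
wrist_force: [-3.0, 0.3, 0.9]
opening: -0.0002
```

arm_command(commands=[[[1, 0.0002, 0, 0, 0], [1, 0.0002, 0, 0, 0]]])

```text
t: 19.17
tool_pos: [0.4189, 0.0808, 0.0452]
ee_rot: [[0.978, -0.001, 0.208], [-0.208, 0.0, 0.978], [-0.001, -1.0, -0.0]]
wrist_force: [-5.7, 0.9, 1.9]
opening: -0.0004
```

Force is climbing and the TCP lags the command, so the bolt has met the stop. I'll let it settle first.

arm_command(commands=[[[1, 0, 0, 0, 0]]])

```text
t: 19.25
tool_pos: [0.4189, 0.0808, 0.0452]
ee_rot: [[0.978, -0.001, 0.208], [-0.208, 0.0, 0.978], [-0.001, -1.0, -0.0]]
wrist_force: [-4.3, 1.2, 2.4]
opening: 0.0002
```

arm_command(commands=[[[1, 0.0002, 0, 0, 0], [1, 0.0001, 0, 0, 0], [1, 0, 0, 0, 0]]])

```text
t: 19.5
tool_pos: [0.4193, 0.0807, 0.0452]
ee_rot: [[0.978, -0.0, 0.208], [-0.208, 0.0, 0.978], [-0.0, -1.0, -0.0]]
wrist_force: [-5.2, 1.3, 1.4]
opening: -0.0
```

arm_command(commands=[[[1, 0.0002, 0, 0, 0], [1, 0.0001, 0, 0, 0], [1, 0, 0, 0, 0]]])

```text
t: 19.75
tool_pos: [0.4197, 0.0806, 0.0452]
ee_rot: [[0.978, -0.0, 0.208], [-0.208, 0.0, 0.978], [-0.0, -1.0, -0.0]]
wrist_force: [-3.8, 1.2, 2.7]
opening: 0.0002
```

arm_command(commands=[[[1, 0.0002, 0, 0, 0], [1, 0.0001, 0, 0, 0], [1, 0, 0, 0, 0]]])

```text
t: 20.0
tool_pos: [0.42, 0.0805, 0.0453]
ee_rot: [[0.978, -0.0, 0.209], [-0.209, 0.0, 0.978], [-0.0, -1.0, -0.0]]
wrist_force: [-4.4, 1.1, 0.9]
opening: 0.0002
```

arm_command(commands=[[[1, 0.0002, 0, 0, 0], [1, 0.0001, 0, 0, 0], [1, 0, 0, 0, 0]]])

```text
t: 20.25
tool_pos: [0.4201, 0.0805, 0.0452]
ee_rot: [[0.978, -0.001, 0.208], [-0.208, 0.0, 0.978], [-0.001, -1.0, -0.0]]
wrist_force: [-4.0, 1.4, 3.1]
opening: 0.0003
```

arm_command(commands=[[[1, 0.0002, 0, 0, 0], [1, 0.0001, 0, 0, 0], [1, 0, 0, 0, 0]]])

```text
t: 20.5
tool_pos: [0.4202, 0.0805, 0.0452]
ee_rot: [[0.978, -0.001, 0.208], [-0.208, 0.0, 0.978], [-0.001, -1.0, -0.0]]
wrist_force: [-6.4, 1.3, 3.9]
opening: -0.0
```

arm_command(commands=[[[1, 0.0002, 0, 0, 0], [1, 0.0001, 0, 0, 0], [1, 0, 0, 0, 0]]])

```text
t: 20.75
tool_pos: [0.4201, 0.0804, 0.045]
ee_rot: [[0.978, -0.002, 0.208], [-0.208, 0.0, 0.978], [-0.002, -1.0, -0.0]]
wrist_force: [-7.1, 0.3, 3.5]
opening: -0.0002
```

arm_command(commands=[[[1, 0.0002, 0, 0, 0], [1, 0.0002, 0, 0, 0], [1, 0, 0, 0, 0]]])

```text
t: 21.0
tool_pos: [0.4201, 0.0804, 0.0449]
ee_rot: [[0.978, -0.003, 0.208], [-0.208, 0.0, 0.978], [-0.003, -1.0, -0.0]]
wrist_force: [-8.2, 1.0, 2.9]
opening: 0.0001
```

arm_command(commands=[[[1, 0.0002, 0, 0, 0], [1, 0.0002, 0, 0, 0], [1, 0, 0, 0, 0]]])

```text
t: 21.25
tool_pos: [0.4202, 0.0804, 0.0447]
ee_rot: [[0.978, -0.004, 0.208], [-0.208, 0.0, 0.978], [-0.004, -1.0, -0.0]]
wrist_force: [-8.9, 1.2, 3.9]
opening: 0.0001
```

arm_command(commands=[[[1, 0.0002, 0, 0, 0], [1, 0.0002, 0, 0, 0], [1, 0, 0, 0, 0]]])

```text
t: 21.5
tool_pos: [0.4202, 0.0804, 0.0446]
ee_rot: [[0.978, -0.004, 0.208], [-0.208, 0.001, 0.978], [-0.004, -1.0, -0.0]]
wrist_force: [-9.2, 1.5, 3.1]
opening: 0.0001
```

arm_command(commands=[[[1, 0, 0, 0, 0], [1, 0, 0, 0, 0], [1, 0, 0, 0, 0], [1, 0, 0, 0, 0]]])

```text
t: 21.83
tool_pos: [0.4202, 0.0804, 0.0445]
ee_rot: [[0.978, -0.004, 0.208], [-0.208, 0.001, 0.978], [-0.004, -1.0, -0.0]]
wrist_force: [-9.1, 1.6, 3.1]
opening: -0.0002
```

arm_command(commands=[[[1, 0, 0, 0, 0], [1, 0, 0, 0, 0], [1, 0, 0, 0, 0], [1, 0, 0, 0, 0], [1, 0, 0, 0, 0]]])

```text
t: 22.25
tool_pos: [0.4202, 0.0804, 0.0445]
ee_rot: [[0.978, -0.004, 0.208], [-0.208, 0.001, 0.978], [-0.004, -1.0, -0.0]]
wrist_force: [-9.2, 2.0, 3.8]
opening: -0.0001
```

Run:
```python
from h import *
w=save('w11','wrist');t=save('t11','top');s=save('s11','scene')
a=cv2.resize(w['color'][190:384,170:340,::-1],None,fx=2.4,fy=2.4,interpolation=2);b=cv2.resize(s['color'][125:200,255:315,::-1],None,fx=6.2,fy=6.2,interpolation=2)
o=np.zeros((480,790,3),np.uint8);o[:a.shape[0],:a.shape[1]]=a;o[:b.shape[0],410:410+b.shape[1]]=b;cv2.imwrite('pics/m11.png',o)
```

```text
(no output)
```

View pics/m11.png

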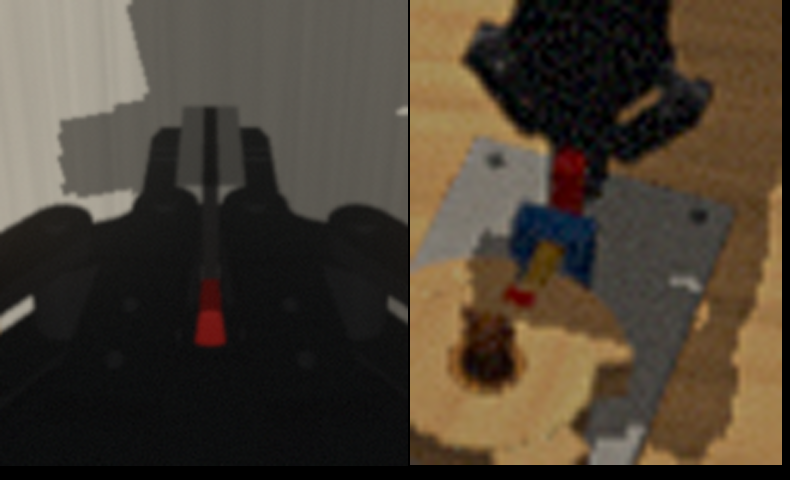

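arm_command(commands=[[[1, 0.0002, 0, 0, 0], [1, 0.0001, 0, 0, 0], [1, 0, 0, 0, 0], [1, 0, 0, 0, 0], [1, 0, 0, 0, 0]]])

```text
t: 22.82
tool_pos: [0.4202, 0.0804, 0.0445]
ee_rot: [[0.978, -0.005, 0.208], [-0.208, 0.001, 0.978], [-0.005, -1.0, -0.0]]
wrist_force: [-9.8, 1.0, 4.3]
opening: -0.0002
```

arm_command(commands=[[[1, 0, 0, 0, 0], [1, 0, 0, 0, 0], [1, 0, 0, 0, 0], [1, 0, 0, 0, 0], [1, 0, 0, 0, 0]]])

```text
t: 23.23
tool_pos: [0.4202, 0.0804, 0.0445]
ee_rot: [[0.978, -0.005, 0.208], [-0.208, 0.001, 0.978], [-0.005, -1.0, -0.0]]
wrist_force: [-10.1, 1.4, 4.4]
opening: -0.0001
```

Run:
```python
from h import *
z=np.load('pics/w11.npz');s={k:z[k] for k in z.files};C=np.array([.552,.051])
for v in(333,334.5):
    d=onplane(s,257.5,v,.09)[:2]-C;print(v,np.hypot(*d),np.degrees(np.arctan2(d[1],d[0])))
F=[]
st=ctrl.read_state();print(st['wrist_force'],st['moment'],st['tool_pos'])
```

```text
333 0.1152653084604387 167.64375650538636
334.5 0.1143528766110358 167.64086530884526
[-10.05495587   1.42589588   4.39560008] [0.15950105 1.31504168 0.01559714] [0.42021517 0.08038928 0.0445146 ]
```

At a push of about 10 N the knob's front edge is at r≈115 mm and the guide face at 106 mm, so the load is on the stop and not on the guide. I'll back off now.

arm_command(commands=[[[1, -0.001, 0, 0, 0], [1, -0.002, 0, 0, 0], [1, -0.005, 0, 0, 0], [1, -0.01, 0, 0, 0], [1, -0.005, 0, 0, 0]]])

```text
t: 23.65
tool_pos: [0.3994, 0.085, 0.0454]
ee_rot: [[0.978, 0.001, 0.208], [-0.208, -0.0, 0.978], [0.001, -1.0, 0.0]]
wrist_force: [-0.8, 0.6, -0.3]
opening: 0.0001
```

arm_command(commands=[[[1, 0, -0.02, 0, 0], [1, 0, -0.03, 0, 0], [1, 0, -0.03, 0, 0], [1, 0, -0.03, 0, 0], [1, 0, -0.02, 0, 0]]])

```text
t: 24.07
tool_pos: [0.4008, 0.0848, 0.1785]
ee_rot: [[0.978, 0.005, 0.208], [-0.208, -0.0, 0.978], [0.005, -1.0, 0.001]]
wrist_force: [0.7, -0.2, 0.4]
opening: 0.0003
```

arm_command(commands=[[[1, 0, 0, 0.03, 0], [1, 0, 0, 0.04, 0], [1, 0, 0, 0.04, 0], [1, 0, 0, 0.04, 0], [1, 0, 0, 0.03, 0]]])

```text
t: 24.48
tool_pos: [0.4374, 0.2637, 0.1757]
ee_rot: [[0.978, 0.002, 0.207], [-0.207, 0.001, 0.978], [0.001, -1.0, 0.001]]
wrist_force: [0.2, -0.9, -0.2]
opening: 0.0
```

arm_command(commands=[[[1, 0, 0, 0, 0], [1, 0, 0, 0, 0], [1, 0, 0, 0, 0], [1, 0, 0, 0, 0]]])

```text
t: 24.82
tool_pos: [0.4372, 0.2599, 0.1753]
ee_rot: [[0.978, 0.0, 0.209], [-0.209, -0.0, 0.978], [0.0, -1.0, -0.0]]
wrist_force: [-0.2, 0.5, 0.2]
opening: -0.0002
```

Run:
```python
from rect import *
w=save('w12','wrist');t=save('t12','top');s=save('s12','scene');C=np.array([.552,.051])
st=ctrl.read_state();print(st['t'],st['tool_pos'],st['wrist_force'])
for n,im in(('top',t),('scene',s)):
    hsv=cv2.cvtColor(im['color'],cv2.COLOR_RGB2HSV);H,S,V=[hsv[...,i].astype(int) for i in range(3)]
    red=((H<6)|(H>174))&(S>170)&(V>80)
    m,l,q,c=cv2.connectedComponentsWithStats(red.astype(np.uint8))
    for i in range(1,m):
        for zz in(.06,.09):
            d=onplane(im,*c[i],zz)[:2]-C
            if np.hypot(*d)<.2 and q[i,4]>3: print(n,c[i],q[i,4],zz,np.hypot(*d),np.degrees(np.arctan2(d[1],d[0])))
a=rect(t,C+[-.04,.01],.06,half=.1,n=400);b=cv2.resize(s['color'][125:225,225:320,::-1],(390,410),interpolation=2)
o=np.zeros((420,800,3),np.uint8);o[:400,:400]=a;o[:410,405:795]=b;cv2.imwrite('pics/m12.png',o)
print('jar top pix',proj(t,[.507,.326,.1]),proj(w,[.507,.326,.1]))
a0=cv2.imread('pics/top0.png');d=cv2.absdiff(a0,t['color'][:,:,::-1]).max(2);cv2.imwrite('pics/diff.png',d)
```

```text
24.9667 [0.43748531 0.25994005 0.17544133] [-0.53398686 -0.23061395  1.06849413]
top [242.25 151.  ] 8 0.06 0.1491139293219444 6.337173748616006
top [242.25 151.  ] 8 0.09 0.1411114973367987 5.895465644099237
top [245.54545455 212.63636364] 11 0.06 0.043605027253309926 166.090629333056
top [245.54545455 212.63636364] 11 0.09 0.04595740349848504 169.1194918011381
top [240.56 235.6 ] 25 0.06 0.11381274973470058 166.31800665402565
top [240.56 235.6 ] 25 0.09 0.114281520433523 167.5287085715858
scene [280.  151.5] 16 0.06 0.1396702346576062 170.49913773598942
scene [280.  151.5] 16 0.09 0.11095956978842246 167.08380929772753
scene [272.5 172.5] 8 0.06 0.04576651375378823 166.26229256395467
scene [272.5 172.5] 8 0.09 0.022316717674765785 144.24034608232594
scene [265.44444444 233.11111111] 9 0.06 0.17577623489568325 6.68484002524915
scene [265.44444444 233.11111111] 9 0.09 0.1945703932882325 6.581268453883659
jar top pix (np.float64(154.87419497145225), np.float64(214.8164796653823)) (np.float64(342.00754687391594), np.float64(259.59248490059736))
```

View pics/m12.png

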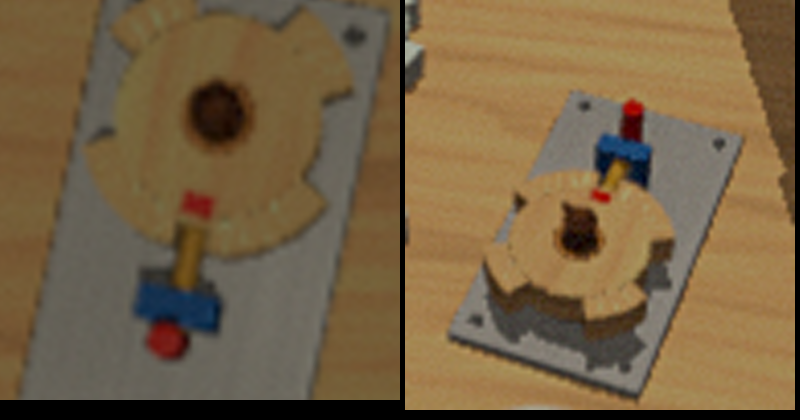

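View pics/t12.png

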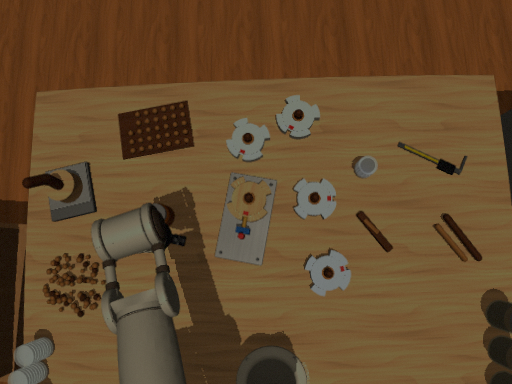

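The base is locked: the knob is 42 mm further in than at the start, the bolt sits under the red lip, the base is flat and no bystander has moved. The arm touches nothing, so I'm handing in.

```bash
python3 -c "
from cell import ctrl
print(ctrl.sign_off())"
```

```text
the job is handed in; nothing more can be done
None
```

I turned the base about 33° counter-clockwise with the shut fingertips in scallop c, then pushed the red knob in until the bolt bore on the stop. I held it there at about 10 N for just over half a second, backed off clear and handed the job in at about 25 s.

**Notch alignment:** before the push the notch was within about 1° of the bolt (about 1 mm at the rim). Afterwards the red patch read 166.1–166.3° against 167.6° for the bolt, about 2 mm at the rim and inside the 4 mm limit.

**Bolt travel:** the knob moved about 42 mm between the first and last top-camera views. The contact-path and wrist-view estimates were lower, about 39–40 mm. All of them are well over 32.5 mm, and the knob stood clear of the guide.

**Push force:** the knob force peaked at about 10.3 N. The sliding friction is about 2.5 N, so roughly 7–8 N reached the stop. The base first shifted about 1 mm at 4–5 N, which I took to be its pin slack, before the force climbed.

**End state:** in the last pictures the base looks flat and the cases and offcut unmoved. The jar is half hidden by the wrist in the last top view, but I made no contact near it. The arm stands clear of everything.

**Disagreement:** at the start the knob and nose measured about 5 mm closer to the base than the drawing gives for a drawn-back bolt. The plate length also came out 2–3% short. I could not tell whether the bolt started slightly in or the calibration was off, and it did not affect the result.

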